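# Stack the rose-hip sample boxes squarely on the stepped stand

### The arm

A 6-joint arm with a two-finger parallel gripper is mounted at the origin on the work surface. World frame = base frame: x ahead of the robot, y to its left, z up, the work surface at z = 0. Lengths are in mm, angles in rad, forces in N, time in s.
With the tool pointing down it reaches from about 275 to 725 mm from the base axis. Payload 5.6 kg.
Tool frame: the origin (TCP) lies where the fingers leave the gripper's body, on its centre line; the fingertips stand 73 mm ahead of it and the grasp point (between the pads) lies 54 mm ahead of it (grip_depth is the distance from the TCP to the grasp point, in mm); z points along the fingers, y is the direction in which the jaws open and shut (so a half turn about z gives the same grasp; the last joint's range is limited). The gripper opens to 85 mm and grips with 20 to 120 N. Pads are 22 mm wide; open, the fingers measure 114 mm over their backs; the gripper's body (76 mm by 85 mm) begins 54 mm behind the grasp point. The pads swing forward as they close: fully open they stand 13 mm farther back than shut.
Start: joints at [0.285, 0.255, 0.108, 0, -1.424, -0.285], TCP at [549.994, 0.025, 303.883] pointing down, gripper open.
Joint ranges: [-2.95, 2.95], [-1.21, 1.97], [-1.09, 1.5], [-2.87, 1.71], [-2.94, -0.07], [-3.05, 3.05]. Speed limits (rad/s): [2.57, 2.57, 3.14, 3.14, 3.14, 3.14].

### API

Orientations are given as a unit quaternion [x, y, z, w].
In Python, from cell import * gives the robot as it stands. The module is installed in compiled form; this text tells all that it offers.
- The arm moves only by the tool carry_out, never from a script. Its argument "motion" is a list of rows, each a list of 7 numbers: the shift along the tool's x, y, z in cm, then the turn, a rotation vector about the tool's x, y, z in rad, then the finger opening in cm, from 0 to 8.54. In form: [[tx, ty, tz, rx, ry, rz, jaw], ...]. A call has 1 to 20 rows; each row shifts and turns the commanded pose from where the row before left it, along the tool's axes as they then stand; what a row does not reach is not made up. A row lasts 1/12 s, in which the tool goes at most 41.7 mm and 7.16 degrees, less where a joint would pass 70% of its speed; a pose out of reach is approached as far as the arm can. A call with a gripper value outside its range is refused whole. The fingers move at their own pace and stop on an object; "newtons" is the grip in N (left out, the last holds). Time passes only in rows, so rows that do not move let the fingers close. It gives the time, the measured TCP pose, the force and the opening at its end, in the units of the state.
- state(): the state, without advancing time (a new reading comes with each control period).
- get_image(name): name is "scene" or "side" or "wrist"; returns a dict with "pixels" (480x640x3 uint8, red, green, blue), "depth" (480x640 float32, mm along the optical axis (not along the pixel's ray), 0 where there is no reading), "K" (3x3 intrinsics, pixels), "origin" and "attitude" of the camera in the world; the wrist camera has in their place "tool_from_camera" (4x4, takes a point from camera to tool coordinates, whose origin is the TCP and whose axes are the flange's). Camera axes: x right, y down, z forward; pixel columns grow to the right and rows downward; lengths in mm; the calibration is good to about 2 mm. The wrist camera is an equidistant fisheye: a pixel r from the principal point sees the ray r / f radians off the axis. A picture is of the moment at which its call begins: read the wrist's pose just before it.
- sign_off(): hands the job in, once; it reports no verdict.
Trained networks look in a picture, given as the dict that the camera call returned (one of the last four; its "shot" number tells which), for a name from the list of things; names that differ only in an ending like _2 or _b are one class to them, and where a whole thing is asked for, a point or a joint stands for the part that bears it (a point fixed in the world has none). Each returns a list of dicts, best first, with "p" (0 to 1); they miss things now and then, are a little off and sometimes report something else, mostly with a low value. They report only what shows in the picture. A call takes as long as a camera call. They do not tell look-alikes from the thing itself.
- spot_in(query, picture): "location" ([x, y, z] in mm, in world coordinates, good to about 4 mm: the middle of the surface that is visible of it).
- trace(query, picture): "pixels" (480x640 bool, what is visible of it).
- tip_of(query, picture): "location" ([x, y, z] in mm, in world coordinates, good to about 4 mm: a listed point, or the origin of a listed thing).
The state is a dict: "time_s": time; "qpos": joint angles; "qd": joint speeds; "joint_torque": joint torques, N m; "eef_pos": TCP position; "ee_rot": TCP orientation; "force": force on the tool from outside, world axes, zero at the start; "ft_torque": the same for the moment, N m; "width": opening from 0.0 (shut) to 1.0 (fully open).
Only numpy, scipy, OpenCV 4.12 (cv2) and the standard library are available. Lean on these libraries where they do the work, as an engineer would, in place of code of your own. Each camera call takes 0.05 s, during which the arm holds its last target.

### The job

Make a neat pile of the three sample boxes in the gap of the wooden stand: slide the green box off the low step onto the white box, then slide the blue box off the high step onto the green one, pushing them without lifting or tipping any box. Finish with all three, the white one too, pushed home against the rear fence and their edges flush all round, and leave the beaker, the jar and the cardboard ring where they stand.

Things in the scene. Friction and masses are not known exactly. Their poses are not given: they have to be found in the camera images.
- stand: Wooden stepped stand, fixed to the bench. Origin on the bench top, midway across the gap between its two steps; x points to the rear fence (away from the robot, turned up to 0.2 rad), y to the robot's left, z up. The gap is 103 mm wide (y -51.5 to +51.5), open at the front, floored by the bench. Steps run from x -70 to x +95 mm. A box square and home against the fence has its centre at x +30 mm.
- low_step (a point): Centre of the top of the low step, a solid block on the gap's +y side: 165 mm (x) by 130 mm (y), 22 mm high, its inner side face at y +51.5 mm of the stand. Axes as the stand's.
- high_step (a point): Centre of the top of the high step (42 mm high) on the gap's -y side, a solid block 165 mm long (x) and 130 mm wide; inner side face at y -51.5 mm of the stand up to 36 mm height, set back to y -59.5 above. That face stops a box slid across the white box from the low step. Nothing stops a box slid from here over the pile: bring it to rest above the others. Axes as the stand's.
- fence (a point): Top edge, mid-length, of the front face of the rear fence: an upright board 56 mm high, 12 mm thick, 363 mm long across the gap and both steps; its front face is at x +95 mm of the stand. Axes as the stand's.
- white_box_c (a point): Flat closed sample box, 130 (its x) x 100 (its y) x 20 mm high, about 180 g, white side walls, clear flat lid with dark red fruits under it; acts as one solid block of smooth, slippery plastic. Point: its centre, 10 mm above its underside; z up. It starts flat on the bench in the gap (1.5 mm play each side), short of the fence; long side along the stand's x.
- green_box_c (a point): Flat closed sample box, 130 (its x) x 100 (its y) x 20 mm high, about 180 g, green side walls, clear flat lid with dark red fruits under it; acts as one solid block of smooth, slippery plastic. Point: its centre, 10 mm above its underside; z up. It starts on the low step, somewhat turned and clear of the fence; on the white box (2 mm below the step) its centre is 30 mm above the bench.
- blue_box_c (a point): Flat closed sample box, 130 (its x) x 100 (its y) x 20 mm high, about 180 g, blue side walls, clear flat lid with dark red fruits under it; acts as one solid block of smooth, slippery plastic. Point: its centre, 10 mm above its underside; z up. It starts on the high step, somewhat turned and clear of the fence; on top of two boxes (2 mm below the step) its centre is 50 mm above the bench.
- beaker: bystander: glass beaker, 72 mm across, 90 mm high, standing left of the stand; origin at the centre of its underside
- jar: bystander: dark red jar with white cap, 70 mm across, 85 mm high, standing right of the stand; origin at the centre of its underside
- tape_core: bystander: cardboard ring, 90 mm across, 25 mm high, lying right of the stand; origin at the centre of its underside
There are look-alikes about, which are no part of the job. What is shaped like the part that bears green_box_c but orange, turquoise or yellow is not meant.

How it is judged:
By the outcome, as a careful person would: the job done as asked, in the order asked, and still so for the second after the job is handed in, with the robot touching nothing.
It also fails if it takes over 58 s, if anything falls off the work surface, if the arm or the gripper's body presses on something with over 40 N, if the wrist force passes 120 N, or if a joint passes its speed limit or range.

## Working session

There is one attempt and no reset: what is moved stays moved. The work goes in short steps, Python scripts to look and compute and a tool call to move; the robot and the scene stay as the last step left them, time stands still between calls to the robot, and variables do not carry over. Pictures are saved under pics/ and viewed, and the job is handed in when it is done.

Besides the shell and the picture viewer there is one more tool, called after "Emit:" in YAML: its name, and indented under it one key for each argument. carry_out: Moves the arm, as the interface text tells. Its arguments: {"type":"object","properties":{"motion":{"type":"array"},"newtons":{"type":"number"}},"required":["motion"]}

```bash
mkdir -p pics; python3 - <<'E'
from cell import *
import cv2,pickle
s=state();print(s)
for n in ["scene","side","wrist"]:
    g=get_image(n);pickle.dump(g,open(f'{n}0.pkl','wb'))
    cv2.imwrite(f'pics/{n}0.png',g['pixels'][:,:,::-1])
    print(n,g['K'],g.get('origin'),g.get('attitude'),g.get('tool_from_camera'))
E
```

```text
{'time_s': 0.0, 'qpos': array([ 2.84581093e-01,  2.55742437e-01,  1.06992089e-01, -4.62218761e-04,
       -1.42391376e+00, -2.84576716e-01]), 'qd': array([ 0.00015458,  0.00038829,  0.00114003, -0.00018633, -0.00074961,
        0.00100585]), 'joint_torque': array([-4.48901856e-04, -3.86631560e+01,  2.37934113e+01,  5.36471218e+00,
       -6.25866101e-03, -4.57470776e-06]), 'eef_pos': array([5.49634353e+02, 4.71048167e-02, 3.02995061e+02]), 'ee_rot': array([-7.07083933e-01,  7.07128975e-01,  6.48917815e-04, -7.09442393e-04]), 'force': array([ 0.25038614,  0.61294817, -1.10686405]), 'ft_torque': array([-0.00330397,  0.02430759, -0.02123441]), 'width': 0.9996249795327098}
scene [[588.30912738   0.         311.58251633]
 [  0.         588.30912738 247.47091484]
 [  0.           0.           1.        ]] [1436.76283814  574.64872508 1093.98929908] [ 0.43331437  0.81960675 -0.33164377 -0.17463057] None
side [[494.52235114   0.         317.07433595]
 [  0.         494.52235114 243.97907466]
 [  0.           0.           1.        ]] [ -79.29518756 -997.1896445   874.21529849] [ 0.83975428 -0.26873985  0.1327802  -0.45272625] None
wrist [[371.64829954   0.         323.27664298]
 [  0.         371.64829954 240.96506462]
 [  0.           0.           1.        ]] None None [[-1.86121892e-05 -9.64864475e-01 -2.62748061e-01  6.71630877e+01]
 [ 9.99999956e-01 -9.58807303e-05  2.81256965e-04 -3.94914400e-02]
 [-2.96567330e-04 -2.62748044e-01  9.64864435e-01 -7.02255527e+01]
 [ 0.00000000e+00  0.00000000e+00  0.00000000e+00  1.00000000e+00]]
```

View pics/scene0.png

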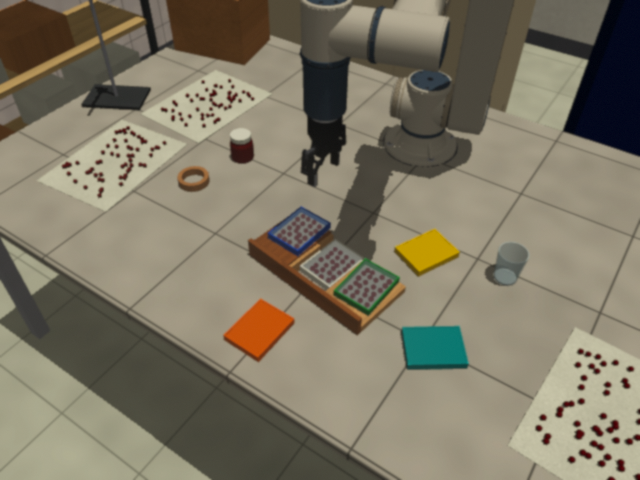

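View pics/side0.png

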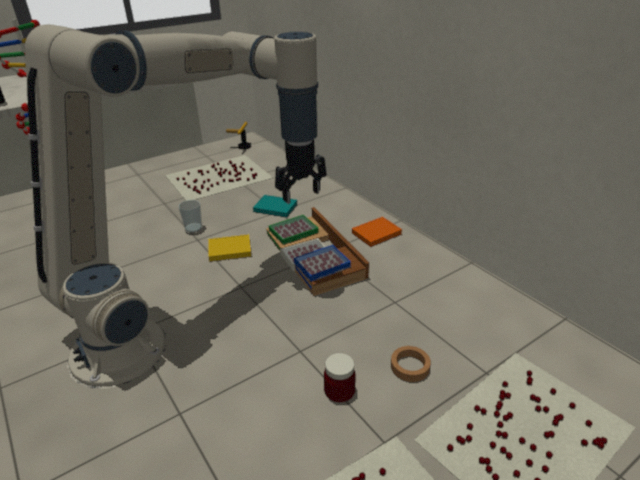

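View pics/wrist0.png

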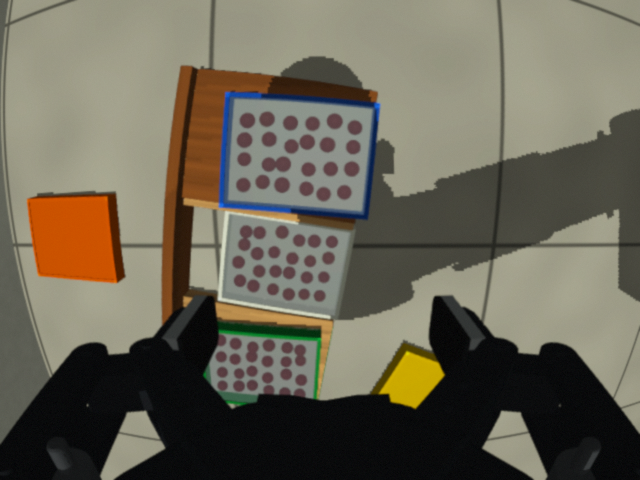

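Green box candidates in the scene view: green-rimmed box with fruits (367,287) on the low step. The look-alikes are the plain slabs: orange (260,328), turquoise (434,347) and yellow (427,251). I choose (367,287) and will now measure.

```bash
cat > h.py <<'E'
from cell import *
import cv2,numpy as np
from scipy.spatial.transform import Rotation as R
def cloud(g,s=None):
    K=g['K'];v,u=np.mgrid[0:480,0:640].astype(float);d=g['depth'].astype(float)
    x=(u-K[0,2])/K[0,0];y=(v-K[1,2])/K[1,1]
    if g.get('origin') is not None:
        P=np.dstack([x*d,y*d,d]);return P@R.from_quat(g['attitude']).as_matrix().T+np.array(g['origin'])
    r=np.hypot(x,y)+1e-9;t=np.tan(r)
    P=np.dstack([x/r*t*d,y/r*t*d,d]);T=g['tool_from_camera']
    P=P@T[:3,:3].T+T[:3,3]
    return P@R.from_quat(s['ee_rot']).as_matrix().T+s['eef_pos']
def rects(g,s=None,names=('white_box_c','green_box_c','blue_box_c')):
    C=cloud(g,s);out={}
    for n in names:
        r=trace(n,g)
        for q in r[:3]:
            m=q['pixels']&(g['depth']>0);p=C[m]
            if len(p)<50: continue
            z=np.percentile(p[:,2],60);pp=p[abs(p[:,2]-z)<5]
            rc=cv2.minAreaRect(pp[:,:2].astype(np.float32))
            print(n,round(q['p'],2),'n',len(pp),'z',round(z,1),np.round(np.median(pp[:,2]),1),'rect',[np.round(a,1) for a in rc])
    return C
E
python3 - <<'E'
from h import *
for n in ['scene','side']:
    g=get_image(n);print(n);rects(g)
    for q in ['stand','low_step','high_step','fence','white_box_c','green_box_c','blue_box_c','beaker','jar','tape_core']:
        r=tip_of(q,g);print(q,[(round(a['p'],2),np.round(a['location'],0)) for a in r[:2]])
im=get_image('scene')['pixels'][200:330,230:420,::-1];cv2.imwrite('pics/crop.png',cv2.resize(im,None,fx=4,fy=4,interpolation=2))
E
```

```text
scene
white_box_c 0.94 n 1485 z 18.1 17.7 rect [array([592.7,  57.4]), array([104. , 134.8]), np.float64(82.8)]
white_box_c 0.4 n 67 z 64.6 63.6 rect [array([ 377.6, -401.3]), array([35.2, 62.3]), np.float64(42.8)]
green_box_c 0.96 n 1838 z 40.0 39.7 rect [array([620.9, 173. ]), array([102.8, 135.2]), np.float64(85.6)]
green_box_c 0.88 n 2300 z 18.0 17.7 rect [array([671.8, 376.8]), array([105.8, 132. ]), np.float64(35.6)]
green_box_c 0.86 n 1498 z 17.9 17.7 rect [array([418.6, 232.1]), array([105.8, 137.2]), np.float64(66.0)]
blue_box_c 0.64 n 1452 z 59.8 59.7 rect [array([573.4, -54.3]), array([105.6, 134. ]), np.float64(86.3)]
stand [(0.8, array([598.,  56.,  -0.]))]
low_step []
high_step [(0.67, array([588., -67.,  42.]))]
fence [(0.7, array([693.,  36.,  56.]))]
white_box_c [(0.65, array([596.,  61.,  12.])), (0.63, array([571., -53.,  50.]))]
green_box_c [(0.94, array([416., 231.,   5.])), (0.91, array([619., 173.,  32.]))]
blue_box_c [(0.71, array([571., -53.,  50.]))]
beaker [(0.95, array([380., 427.,   0.]))]
jar [(0.72, array([ 366., -418.,   -1.]))]
tape_core [(0.73, array
[... 341 characters left out ...]
.5)]
green_box_c 0.6 n 678 z 18.8 18.7 rect [array([846.1,  23.1]), array([105.3, 134.1]), np.float64(89.9)]
blue_box_c 0.8 n 1004 z 60.3 60.2 rect [array([571. , -58.1]), array([106.5, 132.1]), np.float64(84.9)]
stand [(0.56, array([602.,  58.,   1.]))]
low_step [(0.88, array([635., 168.,  20.]))]
high_step [(0.57, array([596., -70.,  42.]))]
fence [(0.64, array([692.,  42.,  54.]))]
white_box_c [(0.72, array([586.,  57.,  11.]))]
green_box_c [(0.81, array([620., 172.,  33.])), (0.74, array([414., 233.,  10.]))]
blue_box_c [(0.83, array([571., -56.,  54.]))]
beaker [(0.64, array([382., 425.,  -3.]))]
jar [(0.97, array([ 364., -417.,    3.]))]
tape_core [(0.58, array([ 538., -458.,    2.]))]
```

Emit:
carry_out:
  motion:
    - [-3, 0, -1, 0, 0, 0, 8.5]
    - [-3, 0, -1, 0, 0, 0, 8.5]
    - [-3, 0, -1, 0, 0, 0, 8.5]
    - [-3, 0, -1, 0, 0, 0, 8.5]
    - [0, 0, 0, 0, 0, 0, 8.5]
    - [0, 0, 0, 0, 0, 0, 8.5]

```text
time_s: 2.1
eef_pos: [550.1, 121.5, 344.2]
ee_rot: [0.708, -0.706, 0.0, -0.0]
force: [0.0, 0.0, 0.5]
width: 0.992
```

```bash
python3 - <<'E'
from h import *
import pickle
s=state();g=get_image('wrist');pickle.dump((s,g),open('w1.pkl','wb'));cv2.imwrite('pics/w1.png',g['pixels'][:,:,::-1])
print(s['eef_pos'],s['time_s']);rects(g,s)
for q in ['stand','low_step','high_step','fence']:
    r=tip_of(q,g);print(q,[(round(a['p'],2),np.round(a['location'],0)) for a in r[:2]])
E
```

```text
[550.07848403 121.50468764 344.15643336] 2.1
white_box_c 0.92 n 11261 z 19.6 19.3 rect [array([590.2,  55.7]), array([100.7, 130.9]), np.float64(80.3)]
white_box_c 0.41 n 4211 z 41.9 42.2 rect [array([615.1,  69.7]), array([327.3, 165.9]), np.float64(80.8)]
green_box_c 0.84 n 10676 z 41.4 41.2 rect [array([619.5, 170.8]), array([101.6, 130. ]), np.float64(85.9)]
green_box_c 0.66 n 2619 z 19.1 19.1 rect [array([667.3, 355.3]), array([ 73.9, 104.5]), np.float64(34.8)]
green_box_c 0.57 n 6174 z 19.4 19.3 rect [array([417.9, 229.9]), array([101.4, 130.9]), np.float64(65.1)]
blue_box_c 0.8 n 10815 z 61.5 61.3 rect [array([572.5, -50.4]), array([ 87.9, 130.5]), np.float64(85.5)]
stand []
low_step []
high_step []
fence [(0.61, array([693.,  39.,  59.]))]
```

View pics/crop.png

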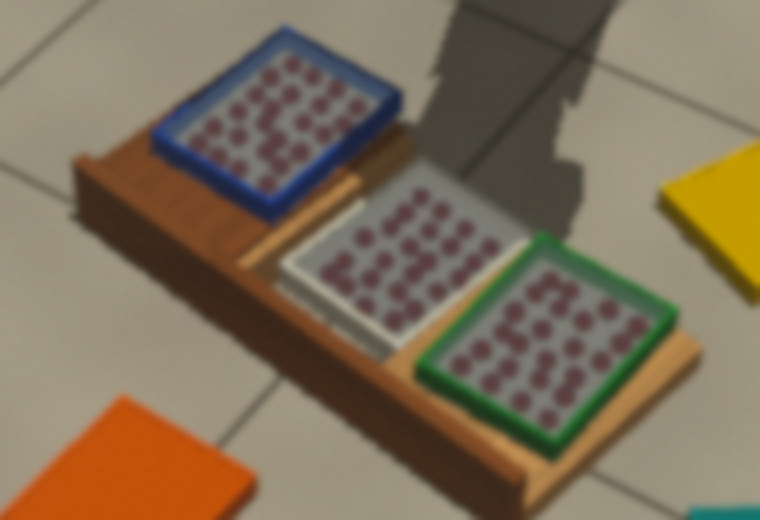

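View pics/w1.png

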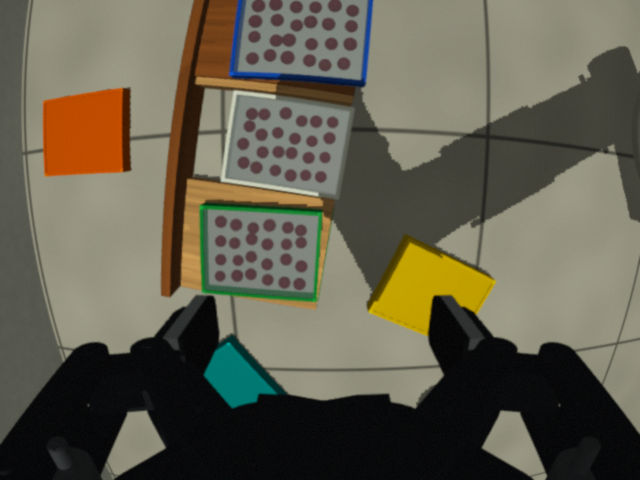

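The crop confirms the green-rimmed fruit box on the light low step. In the wrist view, green is at (262,252), white at (288,145) and blue at (302,40). Next I fit the stand.

```bash
python3 - <<'E'
from h import *
import pickle
s,g=pickle.load(open('w1.pkl','rb'))
C=cloud(g,s);P=C[g['depth']>0]
# fence top band
def rect(p): 
    r=cv2.minAreaRect(p.astype(np.float32));return [np.round(a,2) for a in r]
m=(abs(P[:,2]-57)<4)&(P[:,0]>640)&(P[:,1]>-150)&(P[:,1]<240)
print('fence',m.sum(),rect(P[m][:,:2]),np.median(P[m][:,2]))
f=P[m];
# line fit of front edge: bins along y
a=np.polyfit(f[:,1],f[:,0],1);print(a,np.arctan(a[0]))
th=np.arctan(a[0]);  # x = a y + b
# low step top
m=(abs(P[:,2]-22.5)<3)&(P[:,0]>500)&(P[:,0]<740)&(P[:,1]>95)&(P[:,1]<260)
yaw=-np.arctan(a[0])
c,sn=np.cos(yaw),np.sin(yaw);ex=np.array([c,sn]);ey=np.array([-sn,c])
print('yaw',yaw)
for nm,mm in [('fence',(abs(P[:,2]-57)<4)&(P[:,0]>640)&(P[:,1]>-150)&(P[:,1]<240)),('low',m&True),('high',(abs(P[:,2]-43)<2.5)&(P[:,0]>480)&(P[:,0]<700)&(P[:,1]<20)&(P[:,1]>-150)),('gapfloor',(P[:,2]<5)&(P[:,0]>630)&(P[:,0]<700)&(P[:,1]>0)&(P[:,1]<95))]:
    q=P[mm]; X=q[:,:2]@ex;Y=q[:,:2]@ey
    print(nm,mm.sum(),'z',np.median(q[:,2]),'X',np.percentile(X,[0,1,5,50,95,99,100]).round(1),'Y',np.percentile(Y,[0,1,5,50,95,99,100]).round(1))
E
```

```text
fence 3326 [array([680.96,  61.72]), array([320.25,  56.31]), np.float64(80.64)] 56.06345045422955
[1.61936128e-01 6.91840892e+02] 0.16054249017615982
yaw -0.16054249017615982
fence 3326 z 56.06345045422955 X [634.  677.2 677.6 682.9 688.7 689.5 690.3] Y [  9.6  13.2  26.2 160.3 310.  325.5 329.8]
low 5529 z 22.042107174083924 X [509.1 512.5 515.  614.4 675.8 678.1 679. ] Y [179.7 186.2 195.5 218.2 326.4 329.7 331.1]
high 3198 z 42.29372249076749 X [506.  516.3 531.7 656.4 677.4 678.2 678.9] Y [  3.6   5.2  10.3  61.7  89.3 112.6 129.9]
gapfloor 2383 z 0.24042845296980886 X [643.4 644.1 645.6 660.9 677.2 678.1 678.9] Y [105.2 107.7 111.8 153.6 196.1 200.2 201.2]
```

Emit:
carry_out:
  motion:
    - [0, 0, 1.5, 0, 0, -0.1175, 5.5]
    - [0, 0, 1.5, 0, 0, -0.1175, 5.5]
    - [0, 0, 1.5, 0, 0, -0.1175, 5.5]
    - [0, 0, 1.5, 0, 0, -0.1175, 5.5]
    - [0, 0, 1.5, 0, 0, -0.1175, 5.5]
    - [0, 0, 1.5, 0, 0, -0.1175, 5.5]
    - [0, 0, 1.5, 0, 0, -0.1175, 5.5]
    - [0, 0, 1.5, 0, 0, -0.1175, 5.5]
    - [0, 0, 1.5, 0, 0, -0.1175, 5.5]
    - [0, 0, 1.5, 0, 0, -0.1175, 5.5]
    - [0, 0, 1.5, 0, 0, -0.1175, 5.5]
    - [0, 0, 1.5, 0, 0, -0.1175, 5.5]
    - [-1.3, 1.46, 0, 0, 0, 0, 5.5]
    - [-1.3, 1.46, 0, 0, 0, 0, 5.5]
    - [-1.3, 1.46, 0, 0, 0, 0, 5.5]
    - [-1.3, 1.46, 0, 0, 0, 0, 5.5]
    - [0, 0, 1, 0, 0, 0, 5.5]
    - [0, 0, 1, 0, 0, 0, 5.5]
    - [0, 0, 0, 0, 0, 0, 5.5]

```text
time_s: 4.08
eef_pos: [488.2, 69.9, 142.5]
ee_rot: [0.997, -0.081, -0.001, 0.0]
force: [-0.2, 0.3, -0.5]
width: 0.643
```

```bash
cat >> h.py <<'E'
YAW=-0.1605;X0=582.5;Y0=149.5
EX=np.array([np.cos(YAW),np.sin(YAW)]);EY=np.array([-np.sin(YAW),np.cos(YAW)])
def st(p): return np.array([p[0]*EX[0]+p[1]*EX[1]-X0,p[0]*EY[0]+p[1]*EY[1]-Y0])
def rep():
    s=state();M=R.from_quat(s['ee_rot']).as_matrix()
    print('t',round(s['time_s'],2),'tcp stand',st(s['eef_pos']).round(1),'z',s['eef_pos'][2].round(1),'toolx ang rel stand',round(np.arctan2(M[1,0],M[0,0])-YAW,4),'toolz',M[:,2].round(3),'F',s['force'].round(1),'w',round(s['width'],3),'q6',s['qpos'][5].round(2));return s
def look(fn=None,names=('white_box_c','green_box_c','blue_box_c')):
    s=rep();g=get_image('wrist');C=cloud(g,s)
    if fn: cv2.imwrite('pics/'+fn,g['pixels'][:,:,::-1])
    for n in names:
        for q in trace(n,g)[:3]:
            p=C[q['pixels']&(g['depth']>0)]
            if len(p)<200: continue
            z=np.percentile(p[:,2],60);pp=p[abs(p[:,2]-z)<3]
            (cx,cy),(w,h),a=cv2.minAreaRect(pp[:,:2].astype(np.float32))
            rel=(a-np.degrees(YAW)+45)%90-45
            c=st((cx,cy)); S=np.array([st(v) for v in pp])
            if abs(c[0])<120 and abs(c[1])<200: print(n,round(q['p'],2),'n',len(pp),'z',round(np.median(pp[:,2]),1),'c',c.round(1),'size',round(w,1),round(h,1),'rel deg',round(rel,2),'x',np.percentile(S[:,0],[.5,99.5]).round(1),'y',np.percentile(S[:,1],[.5,99.5]).round(1))
    return s,g,C
E
python3 -c "
from h import *
look('w2.png')"
```

```text
t 4.08 tcp stand [-111.8   -2.5] z 142.5 toolx ang rel stand -0.0015 toolz [-0.003 -0.001 -1.   ] F [-0.2  0.3 -0.5] w 0.643 q6 0.95
white_box_c 0.56 n 37311 z 19.3 c [-19.4   0.5] size 101.8 109.2 rel deg -0.16 x [-73.1  32.9] y [-49.4  49.2]
green_box_c 0.97 n 28492 z 41.3 c [ -0.5 118.2] size 102.3 125.6 rel deg 5.39 x [-64.   50.5] y [ 63.8 169.5]
blue_box_c 0.6 n 35413 z 61.4 c [ -16.4 -115.2] size 102.8 116.0 rel deg 4.29 x [-75.3  38.7] y [-165.4  -63.4]
```

View pics/w2.png

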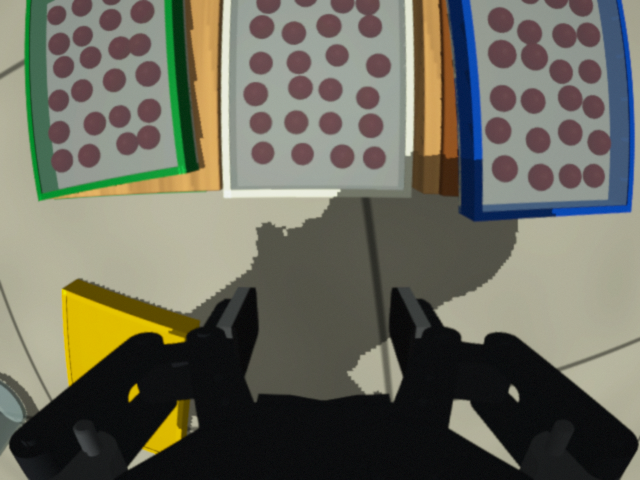

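```bash
python3 - <<'E'
from h import *
s=rep();g=get_image('wrist');C=cloud(g,s)
P=(C-s['eef_pos'])@R.from_quat(s['ee_rot']).as_matrix()
for uv in [(240,300),(250,350),(230,340),(205,350),(150,345),(130,370),(60,400),(30,440),(90,435),(210,400),(400,300),(300,400)]:
    print(uv,P[uv[1],uv[0]].round(1))
m=(g['depth']>0)&(P[...,2]<85)&(abs(P[...,1])<120)&(P[...,0]<40)
for lo in range(-40,85,10):
    q=P[m&(P[...,2]>=lo)&(P[...,2]<lo+10)]
    if len(q): print(lo,len(q),'x',q[:,0].min().round(),q[:,0].max().round(),'y',q[:,1].min().round(),q[:,1].max().round())
E
```

```text
t 4.28 tcp stand [-110.3   -1.4] z 144.4 toolx ang rel stand -0.0003 toolz [ 0.001  0.    -1.   ] F [-0.8  0.3 -0.2] w 0.644 q6 0.95
(240, 300) [ 10.9 -29.8  52. ]
(250, 350) [ -8.2 -26.9  48.3]
(230, 340) [  6.7 -28.9  30.1]
(205, 350) [ 12.  -32.2  15.1]
(150, 345) [ 12.7 -49.   14.3]
(130, 370) [ 12.5 -49.3   1.3]
(60, 400) [ 12.4 -62.  -15.3]
(30, 440) [ 13.5 -59.7 -31.1]
(90, 435) [ 11.3 -48.6 -22.9]
(210, 400) [ 16.  -23.1 -11. ]
(400, 300) [11.1 28.6 51.6]
(300, 400) [10.7 -4.7 -3.1]
-40 3853 x 3.0 21.0 y -68.0 69.0
-30 19633 x -3.0 22.0 y -69.0 69.0
-20 12160 x -12.0 20.0 y -67.0 67.0
-10 11104 x -13.0 19.0 y -65.0 65.0
0 4698 x -13.0 18.0 y -62.0 63.0
10 8078 x -13.0 15.0 y -60.0 62.0
20 1765 x -1.0 14.0 y -58.0 60.0
30 1712 x -11.0 12.0 y -40.0 42.0
40 1432 x -11.0 12.0 y -41.0 42.0
50 1158 x -11.0 12.0 y -40.0 42.0
60 566 x -11.0 12.0 y -39.0 41.0
80 1152 x 33.0 40.0 y 67.0 120.0
```

Emit:
carry_out:
  motion:
    - [0, -0.07, 2.3, 0, 0, 0, 4.5]
    - [0, -0.07, 2.3, 0, 0, 0, 4.5]
    - [0, 0, 2.2, 0, 0, 0, 4.5]
    - [0.5, 0, 0, 0, 0, 0, 4.5]
    - [0.8, 0, 0, 0, 0, 0, 4.5]
    - [0.6, 0, 0, 0, 0, 0, 4.5]
    - [0.5, 0, 0, 0, 0, 0, 4.5]
    - [0.6, 0, 0, 0, 0, 0, 4.5]
    - [0.6, 0, 0, 0, 0, 0, 4.5]
    - [0.6, 0, 0, 0, 0, 0, 4.5]
    - [0.6, 0, 0, 0, 0, 0, 4.5]
    - [0.5, 0, 0, 0, 0, 0, 4.5]
    - [0.4, 0, 0, 0, 0, 0, 4.5]
    - [0.3, 0, 0, 0, 0, 0, 4.5]
    - [0.3, 0, 0, 0, 0, 0, 4.5]
    - [0.1, 0, 0, 0, 0, 0, 4.5]
    - [0, 0, 0, 0, 0, 0, 4.5]

```text
time_s: 5.75
eef_pos: [553.0, 61.8, 75.9]
ee_rot: [0.997, -0.08, 0.0, -0.0]
force: [-0.7, -0.5, -0.4]
width: 0.527
```

```bash
python3 -c "
from h import *
look('w3.png')"
```

```text
t 5.75 tcp stand [-46.5  -0.1] z 75.9 toolx ang rel stand -0.0003 toolz [ 0.  0. -1.] F [-0.7 -0.5 -0.4] w 0.527 q6 1.02
white_box_c 0.78 n 82425 z 19.3 c [20.1 -0.5] size 103.3 113.0 rel deg -0.12 x [-34.6  72.7] y [-50.1  48.8]
green_box_c 0.64 n 39007 z 41.3 c [  2.4 113. ] size 91.8 131.5 rel deg 5.15 x [-62.7  69.1] y [ 64.7 144.5]
blue_box_c 0.56 n 32411 z 61.4 c [-14.4 -83.3] size 140.2 62.1 rel deg 16.69 x [-70.6  52.7] y [-125.9  -60.2]
```

View pics/w3.png

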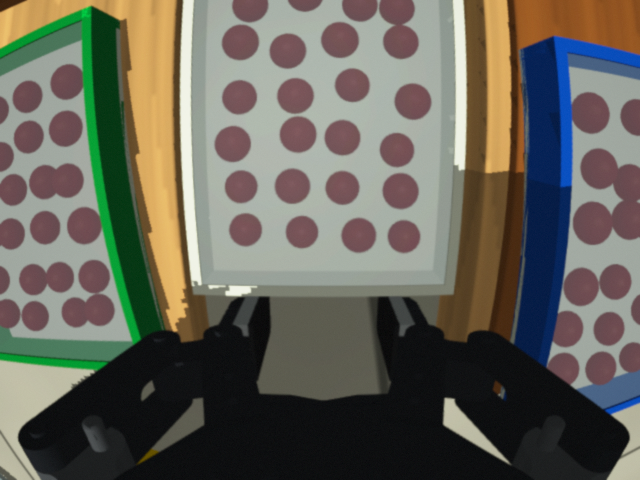

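White's front edge is at about x -35, but there is no contact force yet. I'll press on a little to feel the fence.

Emit:
carry_out:
  motion:
    - [0.1, 0, 0, 0, 0, 0, 4.5]
    - [0.1, 0, 0, 0, 0, 0, 4.5]
    - [0, 0, 0, 0, 0, 0, 4.5]
    - [0, 0, 0, 0, 0, 0, 4.5]

```text
time_s: 6.28
eef_pos: [553.9, 61.5, 75.7]
ee_rot: [0.997, -0.08, -0.001, 0.0]
force: [-4.3, 2.0, 2.9]
width: 0.528
```

```bash
python3 -c "
from h import *
rep()"
```

```text
t 6.28 tcp stand [-45.5  -0.2] z 75.7 toolx ang rel stand -0.0005 toolz [-0.002 -0.    -1.   ] F [-4.3  2.   2.9] w 0.528 q6 1.02
```

Emit:
carry_out:
  motion:
    - [-1.0, 0, 0, 0, 0, 0, 4.5]
    - [-1.8, 0, 0, 0, 0, 0, 5.5]
    - [-1.8, 0, -0.7, 0, 0, 0, 6.5]
    - [0, -1.5, -0.7, 0, 0, 0, 6.5]
    - [0, -3, -0.7, 0, 0, 0, 6.5]
    - [0, -3, 0, 0, 0, 0, 6.5]
    - [0, -3, 0, 0, 0, 0, 6.5]
    - [0, -1.3, 0, 0, 0, 0, 6.5]
    - [0.3, 0, 0, 0, 0, 0, 6.5]
    - [0.5, 0, 0, 0, 0, 0, 6.5]
    - [0.5, 0, 0, 0, 0, 0, 6.5]
    - [0.5, 0, 0, 0, 0, 0, 6.5]
    - [0.5, 0, 0, 0, 0, 0, 6.5]
    - [0.5, 0, 0, 0, 0, 0, 6.5]
    - [0.5, 0, 0, 0, 0, 0, 6.5]
    - [0.5, 0, 0, 0, 0, 0, 6.5]
    - [0.4, 0, 0, 0, 0, 0, 6.5]
    - [0.2, 0, 0, 0, 0, 0, 6.5]
    - [0.1, 0, 0, 0, 0, 0, 6.5]
    - [0, 0, 0, 0, 0, 0, 6.5]

```text
time_s: 7.95
eef_pos: [572.7, 178.1, 96.8]
ee_rot: [0.997, -0.08, -0.0, 0.0]
force: [-0.0, 1.3, -0.4]
width: 0.762
```

```bash
python3 -c "
from h import *
look('w4.png')"
```

```text
t 7.95 tcp stand [-45.7 117.9] z 96.8 toolx ang rel stand -0.0004 toolz [-0. -0. -1.] F [-0.   1.3 -0.4] w 0.762 q6 0.85
white_box_c 0.89 n 41325 z 19.4 c [30.7  0.1] size 104.5 131.3 rel deg 0.07 x [-33.9  94.2] y [-48.4  49.6]
green_box_c 0.69 n 83250 z 41.3 c [ 20.5 112.1] size 101.1 111.9 rel deg 0.21 x [-34.1  73.1] y [ 62.9 161.6]
```

View pics/w4.png

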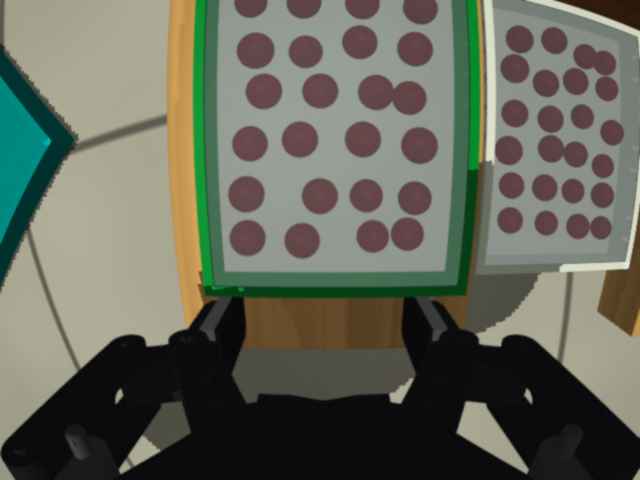

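Emit:
carry_out:
  motion:
    - [0.15, 0, 0, 0, 0, 0, 6.5]
    - [-1.5, 0, 0, 0, 0, 0, 6.5]
    - [0, 0, -2.7, 0, 0, 0, 6.5]
    - [0, 0, -2.7, 0, 0, 0, 7]
    - [2.8, -2.4, 0, 0, 0, 0, 7]
    - [2.8, -2.4, 0, 0, 0, 0, 7]
    - [2.8, -2.4, 0, 0, 0, 0, 7]
    - [0, 0, 0, 0, 0, 0.12083, 7]
    - [0, 0, 0, 0, 0, 0.12083, 7]
    - [0, 0, 0, 0, 0, 0.12083, 7]
    - [0, 0, 0, 0, 0, 0.12083, 7]
    - [0, 0, 0, 0, 0, 0.12083, 7]
    - [0, 0, 0, 0, 0, 0.12083, 7]
    - [0, 0, 0, 0, 0, 0.12083, 7]
    - [0, 0, 0, 0, 0, 0.12083, 7]
    - [0, 0, 0, 0, 0, 0.12083, 7]
    - [0, 0, 0, 0, 0, 0.12083, 7]
    - [0, 0, 0, 0, 0, 0.12083, 7]
    - [0, 0, 0, 0, 0, 0.12083, 7]
    - [0, 0, 0, 0, 0, 0.12083, 7]

```text
time_s: 9.82
eef_pos: [653.8, 238.0, 150.9]
ee_rot: [-0.646, 0.763, -0.0, 0.0]
force: [-0.7, 0.3, 0.2]
width: 0.821
```

Emit:
carry_out:
  motion:
    - [0, 0, 0, 0, 0, 0, 7]
    - [0, 0, 0, 0, 0, 0, 7]

```text
time_s: 9.98
eef_pos: [653.8, 238.0, 150.9]
ee_rot: [-0.649, 0.76, -0.0, 0.0]
force: [-0.3, 0.0, 0.1]
width: 0.821
```

```bash
python3 -c "
from h import *
look('w5.png')"
```

```text
t 9.98 tcp stand [ 24.8 189.9] z 150.9 toolx ang rel stand -1.5674 toolz [ 0. -0. -1.] F [-0.3  0.   0.1] w 0.821 q6 -0.73
white_box_c 0.9 n 3814 z 19.7 c [30.6 44.5] size 14.8 130.4 rel deg -0.45 x [-33.8  94.4] y [37.6 49.9]
green_box_c 0.96 n 51835 z 41.3 c [ 30.5 112.1] size 101.0 131.4 rel deg -0.08 x [-33.9  94.6] y [ 62.7 161.7]
```

View pics/w5.png

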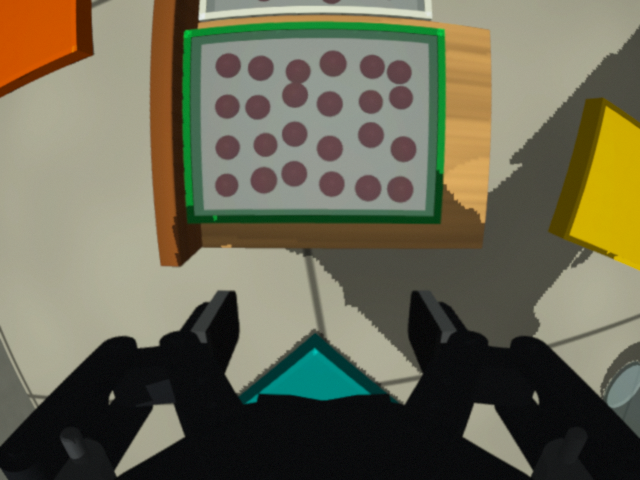

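Emit:
carry_out:
  motion:
    - [0, 0, 1.8, 0, 0, 0, 7]
    - [0, 0, 1.8, 0, 0, 0, 7]
    - [0, 0, 1.7, 0, 0, 0, 7]
    - [0.8, 0, 0, 0, 0, 0, 7]
    - [0.6, 0, 0, 0, 0, 0, 7]
    - [0.6, 0, 0, 0, 0, 0, 7]
    - [0.6, 0, 0, 0, 0, 0, 7]
    - [0.6, 0, 0, 0, 0, 0, 7]
    - [0.6, 0, 0, 0, 0, 0, 7]
    - [0.6, 0, 0, 0, 0, 0, 7]
    - [0.6, 0, 0, 0, 0, 0, 7]
    - [0.6, 0, 0, 0, 0, 0, 7]
    - [0.6, 0, 0, 0, 0, 0, 7]
    - [0.6, 0, 0, 0, 0, 0, 7]
    - [0.6, 0, 0, 0, 0, 0, 7]
    - [0.6, 0, 0, 0, 0, 0, 7]
    - [0.4, 0, 0, 0, 0, 0, 7]
    - [0, 0, 0, 0, 0, 0, 7]

```text
time_s: 11.68
eef_pos: [640.0, 153.9, 97.8]
ee_rot: [-0.648, 0.762, 0.0, -0.0]
force: [0.8, 1.1, -0.2]
width: 0.82
```

```bash
python3 -c "
from h import *
look('w6.png')"
```

```text
t 11.68 tcp stand [ 24.7 104.7] z 97.8 toolx ang rel stand -1.5719 toolz [-0.001 -0.    -1.   ] F [ 0.8  1.1 -0.2] w 0.82 q6 -0.63
white_box_c 0.96 n 6412 z 19.3 c [ 30.8 -21.1] size 15.9 131.3 rel deg -1.27 x [-34.   94.9] y [-28.2 -14.7]
green_box_c 0.96 n 94798 z 41.0 c [29.8 43.2] size 102.4 131.9 rel deg 0.03 x [-34.8  93.7] y [-6.9 91.7]
```

View pics/w6.png

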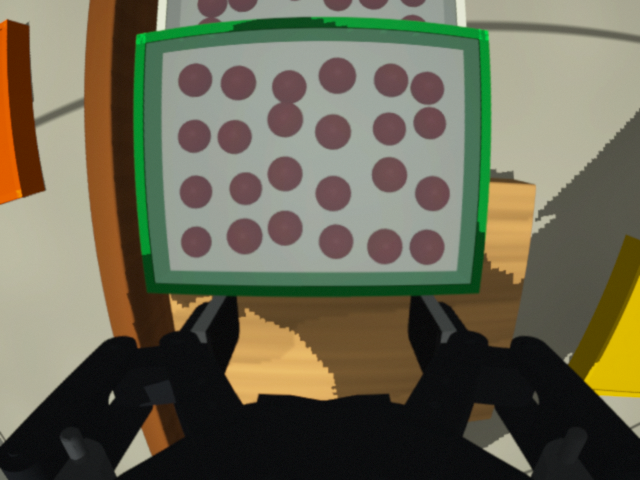

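Emit:
carry_out:
  motion:
    - [0.5, 0, 0, 0, 0, 0, 7]
    - [0.5, 0, 0, 0, 0, 0, 7]
    - [0.5, 0, 0, 0, 0, 0, 7]
    - [0.5, 0, 0, 0, 0, 0, 7]
    - [0.5, 0, 0, 0, 0, 0, 7]
    - [0.4, 0, 0, 0, 0, 0, 7]
    - [0.4, 0, 0, 0, 0, 0, 7]
    - [0.3, 0, 0, 0, 0, 0, 7]
    - [0.3, 0, 0, 0, 0, 0, 7]
    - [0.3, 0, 0, 0, 0, 0, 7]
    - [0.2, 0, 0, 0, 0, 0, 7]
    - [0, 0, 0, 0, 0, 0, 7]

```text
time_s: 12.88
eef_pos: [633.1, 111.1, 97.9]
ee_rot: [-0.648, 0.762, -0.0, -0.0]
force: [-0.6, 0.2, 0.3]
width: 0.82
```

```bash
python3 -c "
from h import *
look('w7.png')"
```

```text
t 12.88 tcp stand [24.7 61.4] z 97.9 toolx ang rel stand -1.5714 toolz [-0. -0. -1.] F [-0.6  0.2  0.3] w 0.82 q6 -0.58
green_box_c 0.85 n 93508 z 39.3 c [29.9 -0.1] size 102.9 132.4 rel deg -0.26 x [-34.7  93.7] y [-49.9  49. ]
blue_box_c 0.68 n 122 z 46.8 c [-69.9 -68.9] size 1.8 16.1 rel deg 5.74 x [-77.7 -62.1] y [-69.9 -67.5]
```

View pics/w7.png

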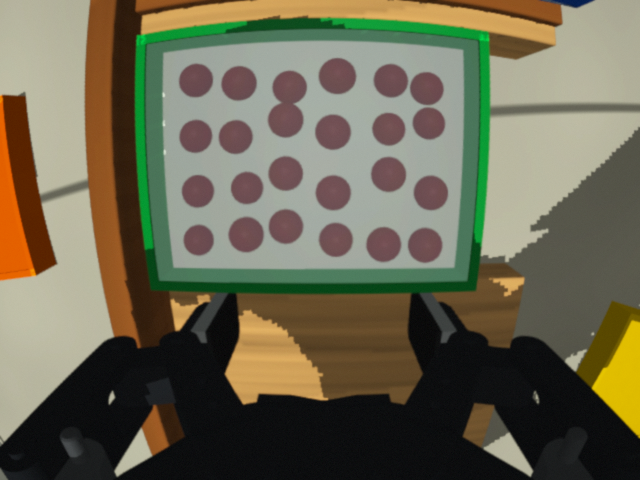

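Emit:
carry_out:
  motion:
    - [-1.5, 0, 0, 0, 0, 0, 7]
    - [0, 0, -3.1, 0, 0, 0, 7]
    - [0, 0, -3.1, 0, 0, 0, 7]
    - [2.4, 1.6, 0, 0, 0, 0, 7]
    - [2.4, 1.6, 0, 0, 0, 0, 7]
    - [2.4, 1.6, 0, 0, 0, 0, 7]
    - [2.4, 1.6, 0, 0, 0, 0, 7]
    - [2.4, 1.6, 0, 0, 0, 0, 7]
    - [2.4, 1.6, 0, 0, 0, 0, 7]
    - [2.4, 1.6, 0, 0, 0, 0, 7]
    - [2.2, 1.8, 0, 0, 0, 0, 7]
    - [0, 0, 0, 0, 0, 0, 7]

```text
time_s: 14.08
eef_pos: [473.5, -42.2, 160.0]
ee_rot: [-0.647, 0.762, 0.001, -0.001]
force: [-0.4, -0.2, -0.5]
width: 0.819
```

Emit:
carry_out:
  motion:
    - [0, 0, 0, 0, 0, -0.12083, 7]
    - [0, 0, 0, 0, 0, -0.12083, 7]
    - [0, 0, 0, 0, 0, -0.12083, 7]
    - [0, 0, 0, 0, 0, -0.12083, 7]
    - [0, 0, 0, 0, 0, -0.12083, 7]
    - [0, 0, 0, 0, 0, -0.12083, 7]
    - [0, 0, 0, 0, 0, -0.12083, 7]
    - [0, 0, 0, 0, 0, -0.12083, 7]
    - [0, 0, 0, 0, 0, -0.12083, 7]
    - [0, 0, 0, 0, 0, -0.12083, 7]
    - [0, 0, 0, 0, 0, -0.12083, 7]
    - [0, 0, 0, 0, 0, -0.12083, 7]
    - [0, 0, 0, 0, 0, -0.12083, 7]
    - [0, 0, 0, 0, 0, 0, 7]
    - [0, 0, 0, 0, 0, 0, 7]

```text
time_s: 15.33
eef_pos: [477.2, -39.9, 160.0]
ee_rot: [0.997, -0.082, 0.0, -0.0]
force: [0.4, 0.4, 0.6]
width: 0.82
```

```bash
python3 -c "
from h import *
look('w8.png')"
```

```text
t 15.33 tcp stand [-105.1 -112.6] z 160.0 toolx ang rel stand -0.0034 toolz [ 0.  0. -1.] F [0.4 0.4 0.6] w 0.82 q6 1.16
green_box_c 0.72 n 21744 z 39.3 c [15.1 -1.2] size 103.9 101.2 rel deg -0.2 x [-35.1  60.6] y [-50.6  48.9]
blue_box_c 0.84 n 47575 z 61.3 c [ -18.9 -115.1] size 100.9 111.3 rel deg 3.93 x [-74.8  30.5] y [-166.1  -64.2]
```

View pics/w8.png

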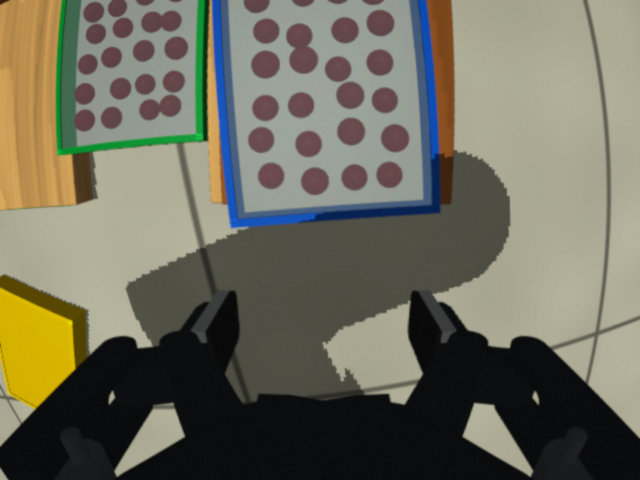

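Emit:
carry_out:
  motion:
    - [0, 0.2, 2.1, 0, 0, 0.003, 7]
    - [0, 0, 2.1, 0, 0, 0, 7]
    - [0.6, 0, 0, 0, 0, 0, 7]
    - [0.5, 0, 0, 0, 0, 0, 7]
    - [0.5, 0, 0, 0, 0, 0, 7]
    - [0.5, 0, 0, 0, 0, 0, 7]
    - [0.5, 0, 0, 0, 0, 0, 7]
    - [0.5, 0, 0, 0, 0, 0, 7]
    - [0.5, 0, 0, 0, 0, 0, 7]
    - [0.5, 0, 0, 0, 0, 0, 7]
    - [0.5, 0, 0, 0, 0, 0, 7]
    - [0.4, 0, 0, 0, 0, 0, 7]
    - [0.4, 0, 0, 0, 0, 0, 7]
    - [0.3, 0, 0, 0, 0, 0, 7]
    - [0.2, 0, 0, 0, 0, 0, 7]
    - [0.1, 0, 0, 0, 0, 0, 7]
    - [0.1, 0, 0, 0, 0, 0, 7]
    - [0, 0, 0, 0, 0, 0, 7]

```text
time_s: 17.03
eef_pos: [535.5, -52.2, 117.5]
ee_rot: [0.997, -0.082, -0.001, 0.0]
force: [-5.2, 0.6, 3.3]
width: 0.822
```

```bash
python3 -c "
from h import *
look('w9.png')"
```

```text
t 17.03 tcp stand [ -45.5 -115.4] z 117.5 toolx ang rel stand -0.0034 toolz [-0.003  0.    -1.   ] F [-5.2  0.6  3.3] w 0.822 q6 1.21
green_box_c 0.64 n 42757 z 39.3 c [29.8 -0.6] size 103.7 131.8 rel deg 0.28 x [-34.8  93.4] y [-50.8  48.7]
blue_box_c 0.64 n 82899 z 61.3 c [  20.4 -118.7] size 101.3 111.3 rel deg 0.13 x [-34.1  73.1] y [-168.1  -69.2]
```

View pics/w9.png

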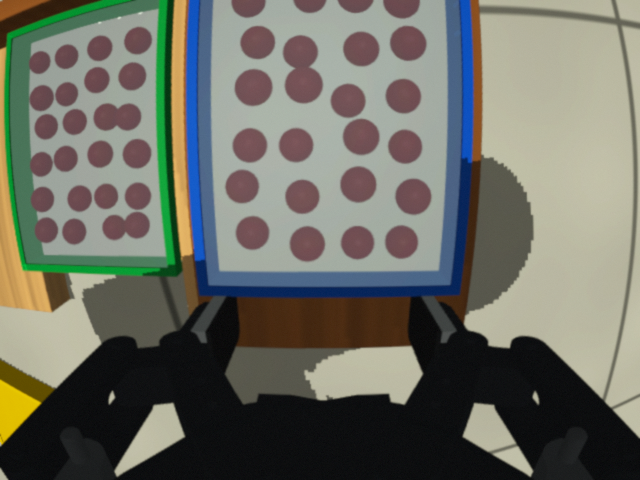

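Emit:
carry_out:
  motion:
    - [-1.5, 0, 0, 0, 0, 0, 7]
    - [0, 0, -2.1, 0, 0, 0, 7]
    - [0, 0, -2.1, 0, 0, 0, 7]
    - [2.8, 2.6, 0, 0, 0, 0, 7]
    - [2.8, 2.6, 0, 0, 0, 0, 7]
    - [2.8, 2.6, 0, 0, 0, 0, 7]
    - [0, 0, 0, 0, 0, 0.121, 7]
    - [0, 0, 0, 0, 0, 0.121, 7]
    - [0, 0, 0, 0, 0, 0.121, 7]
    - [0, 0, 0, 0, 0, 0.121, 7]
    - [0, 0, 0, 0, 0, 0.121, 7]
    - [0, 0, 0, 0, 0, 0.121, 7]
    - [0, 0, 0, 0, 0, 0.121, 7]
    - [0, 0, 0, 0, 0, 0.121, 7]
    - [0, 0, 0, 0, 0, 0.121, 7]
    - [0, 0, 0, 0, 0, 0.121, 7]
    - [0, 0, 0, 0, 0, 0.121, 7]
    - [0, 0, 0, 0, 0, 0.121, 7]
    - [0, 0, 0, 0, 0, 0.121, 7]
    - [0, 0, 0, 0, 0, 0, 7]

```text
time_s: 18.9
eef_pos: [592.6, -140.5, 160.0]
ee_rot: [-0.644, 0.765, -0.001, 0.0]
force: [0.2, -0.1, 0.2]
width: 0.819
```

Emit:
carry_out:
  motion:
    - [0, 0, 0, 0, 0, 0, 7]
    - [0, 0, 0, 0, 0, 0, 7]

```text
time_s: 19.07
eef_pos: [592.3, -140.5, 160.0]
ee_rot: [-0.647, 0.762, -0.0, 0.0]
force: [0.4, 0.1, 0.3]
width: 0.818
```

```bash
python3 -c "
from h import *
rep()
g=get_image('side');cv2.imwrite('pics/s10.png',g['pixels'][:,:,::-1])
for i,n in enumerate(['green_box_c','blue_box_c']):
    C=cloud(g)
    q=trace(n,g)[0];p=C[q['pixels']&(g['depth']>0)]
    z=np.percentile(p[:,2],60);S=np.array([st(v) for v in p[abs(p[:,2]-z)<4]]);print(n,q['p'],z,np.percentile(S,[1,99],axis=0).round(1).T)
"
```

```text
t 19.07 tcp stand [  24.7 -193.5] z 160.0 toolx ang rel stand -1.5727 toolz [ 0.001 -0.    -1.   ] F [0.4 0.1 0.3] w 0.818 q6 -0.19
green_box_c 0.91 17.810208876244225 [[-273.5 -139.1]
 [  81.1  201.5]]
blue_box_c 0.97 60.29751174393944 [[ -34.6   94.3]
 [-171.7  -72.7]]
```

View pics/s10.png

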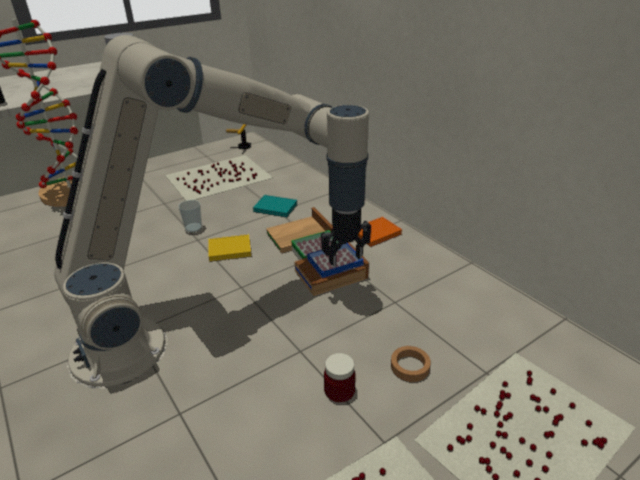

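Emit:
carry_out:
  motion:
    - [0, 0, 2.1, 0, 0, 0, 7]
    - [0, 0, 2.1, 0, 0, 0, 7]
    - [-0.9, 0, 0, 0, 0, 0, 7]
    - [-0.6, 0, 0, 0, 0, 0, 7]
    - [-0.6, 0, 0, 0, 0, 0, 7]
    - [-0.6, 0, 0, 0, 0, 0, 7]
    - [-0.6, 0, 0, 0, 0, 0, 7]
    - [-0.6, 0, 0, 0, 0, 0, 7]
    - [-0.6, 0, 0, 0, 0, 0, 7]
    - [-0.6, 0, 0, 0, 0, 0, 7]
    - [-0.6, 0, 0, 0, 0, 0, 7]
    - [-0.6, 0, 0, 0, 0, 0, 7]
    - [-0.6, 0, 0, 0, 0, 0, 7]
    - [-0.6, 0, 0, 0, 0, 0, 7]
    - [-0.4, 0, 0, 0, 0, 0, 7]
    - [0, 0, 0, 0, 0, 0, 7]

```text
time_s: 20.55
eef_pos: [605.3, -61.5, 117.7]
ee_rot: [-0.646, 0.763, 0.0, 0.0]
force: [0.7, 0.3, 0.3]
width: 0.819
```

```bash
cat >> h.py <<'E'
def ext(n='blue_box_c',cam='scene'):
    g=get_image(cam);C=cloud(g)
    for q in trace(n,g)[:2]:
        p=C[q['pixels']&(g['depth']>0)]
        z=np.percentile(p[:,2],60);S=np.array([st(v) for v in p[abs(p[:,2]-z)<4]]);print(cam,n,round(q['p'],2),'z',z.round(1),np.percentile(S,[1,99],axis=0).round(1).T.tolist())
    return g
E
python3 -c "
from h import *
rep()
g=ext();ext(cam='side');cv2.imwrite('pics/c11.png',cv2.resize(g['pixels'][180:340,200:440,::-1],None,fx=3,fy=3))
"
```

```text
t 20.55 tcp stand [  24.9 -113.4] z 117.7 toolx ang rel stand -1.5756 toolz [ 0.     0.001 -1.   ] F [0.7 0.3 0.3] w 0.819 q6 -0.32
scene blue_box_c 0.96 z 59.7 [[-34.1, 95.5], [-100.0, 0.2]]
side blue_box_c 0.96 z 60.0 [[-35.9, 75.3], [-106.3, -6.3]]
```

View pics/c11.png

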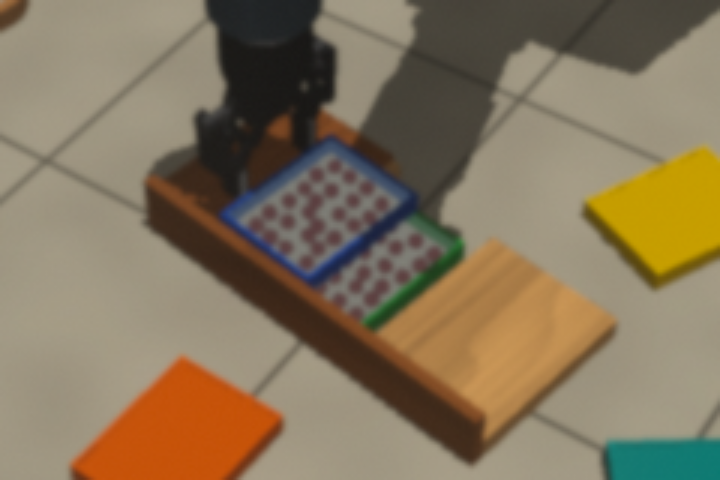

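Emit:
carry_out:
  motion:
    - [-0.5, 0, 0, 0, 0, -0.002, 7]
    - [-0.5, 0, 0, 0, 0, -0.002, 7]
    - [-0.5, 0, 0, 0, 0, 0, 7]
    - [-0.5, 0, 0, 0, 0, 0, 7]
    - [-0.5, 0, 0, 0, 0, 0, 7]
    - [-0.5, 0, 0, 0, 0, 0, 7]
    - [-0.4, 0, 0, 0, 0, 0, 7]
    - [-0.4, 0, 0, 0, 0, 0, 7]
    - [-0.3, 0, 0, 0, 0, 0, 7]
    - [-0.3, 0, 0, 0, 0, 0, 7]
    - [-0.2, 0, 0, 0, 0, 0, 7]
    - [-0.2, 0, 0, 0, 0, 0, 7]
    - [-0.2, 0, 0, 0, 0, 0, 7]
    - [0, 0, 0, 0, 0, 0, 7]

```text
time_s: 21.92
eef_pos: [613.4, -12.9, 117.9]
ee_rot: [-0.648, 0.762, -0.0, 0.0]
force: [0.7, -0.2, 0.1]
width: 0.819
```

```bash
python3 -c "
from h import *
rep()
g=ext();ext(cam='side');cv2.imwrite('pics/c12.png',cv2.resize(g['pixels'][180:340,200:440,::-1],None,fx=3,fy=3))
"
```

```text
t 21.92 tcp stand [ 25.  -64.2] z 117.9 toolx ang rel stand -1.5721 toolz [ 0.  0. -1.] F [ 0.7 -0.2  0.1] w 0.819 q6 -0.4
scene blue_box_c 0.59 z 58.1 [[-33.8, 94.9], [-51.8, 48.5]]
```

View pics/c12.png

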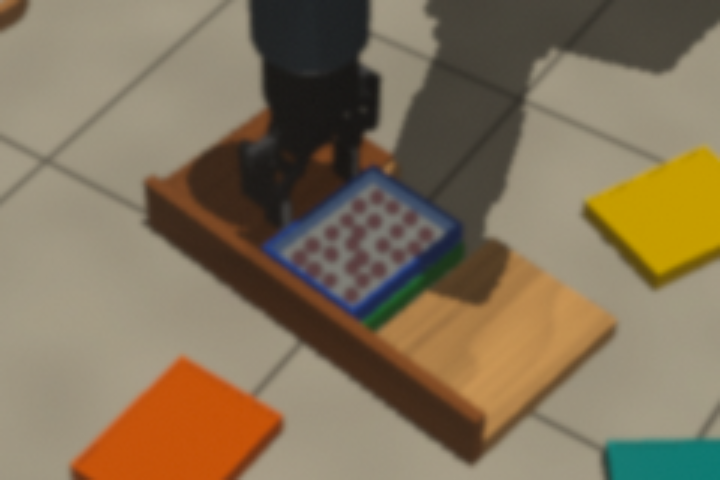

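Emit:
carry_out:
  motion:
    - [-0.1, 0, 0, 0, 0, 0, 7]
    - [-0.1, 0, 0, 0, 0, 0, 7]
    - [0, 0, 0, 0, 0, 0, 7]
    - [1, 0, 0, 0, 0, 0, 7]
    - [1, 0, 0, 0, 0, 0, 7]
    - [0, 0, -3, 0, 0, 0, 7]
    - [0, 0, -3, 0, 0, 0, 7]
    - [-4, 0, -1, 0, 0, 0, 7]
    - [-4, 0, 0, 0, 0, 0, 7]
    - [-4, 0, 0, 0, 0, 0, 7]
    - [-4, 0, 0, 0, 0, 0, 7]
    - [-4, 0, 0, 0, 0, 0, 7]
    - [-2.5, 0, 0, 0, 0, 0, 7]
    - [0, 0, 0, 0, 0, 0, 7]
    - [0, 0, 0, 0, 0, 0, 7]

```text
time_s: 23.37
eef_pos: [646.6, 191.7, 187.3]
ee_rot: [-0.648, 0.761, 0.0, -0.0]
force: [0.5, -0.9, 0.7]
width: 0.821
```

```bash
python3 -c "
from h import *
s,g,C=look('w13.png')
# side faces +y : points by height
S=np.dstack([C[...,0]*EX[0]+C[...,1]*EX[1]-X0,C[...,0]*EY[0]+C[...,1]*EY[1]-Y0,C[...,2]])
for lo in (22,25,28,31,34,37,40,43,46,49,52,55):
    m=(S[...,2]>lo)&(S[...,2]<lo+3)&(abs(S[...,1]-49)<12)&(S[...,0]>-25)&(S[...,0]<85)&(g['depth']>0)
    if m.sum()>20: print(lo,m.sum(),np.median(S[m][:,1]).round(2))
"
```

```text
t 23.37 tcp stand [ 25.2 143.1] z 187.3 toolx ang rel stand -1.5706 toolz [-0.001 -0.    -1.   ] F [ 0.5 -0.9  0.7] w 0.821 q6 -0.68
green_box_c 0.82 n 816 z 40.0 c [29.3 48.7] size 2.6 130.2 rel deg -0.12 x [-34.2  93.5] y [47.4 49.8]
blue_box_c 0.64 n 22013 z 59.4 c [29.7 20. ] size 56.8 130.7 rel deg -0.51 x [-34.5  93.9] y [-6.6 47.8]
22 1690 56.23
25 158 49.49
28 23 49.5
31 160 49.51
34 94 49.39
37 312 48.8
40 479 48.46
43 156 47.61
46 109 47.67
49 117 47.68
52 163 47.68
55 247 47.54
```

View pics/w13.png

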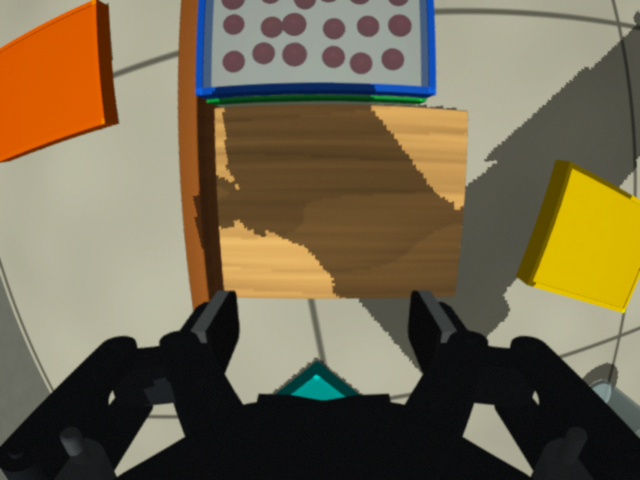

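Emit:
carry_out:
  motion:
    - [3.7, 0, 0, 0, 0, 0, 7]
    - [3.7, 0, 0, 0, 0, 0, 7]
    - [3.7, 0, 0, 0, 0, 0, 7]
    - [3.7, 0, 0, 0, 0, 0, 7]
    - [3.7, 0, 0, 0, 0, 0, 7]
    - [3.8, 0, 0, 0, 0, 0, 7]
    - [0, 0, 2.3, 0, 0, 0, 7]
    - [0, 0, 2.3, 0, 0, 0, 7]
    - [0, 0, 2.3, 0, 0, 0, 7]
    - [-0.6, 0, 0, 0, 0, 0, 7]
    - [-0.5, 0, 0, 0, 0, 0, 7]
    - [-0.3, 0, 0, 0, 0, 0, 7]
    - [-0.2, 0, 0, 0, 0, 0, 7]
    - [0, 0, 0, 0, 0, 0, 7]
    - [0, 0, 0, 0, 0, 0, 7]

```text
time_s: 24.82
eef_pos: [613.8, -12.8, 120.1]
ee_rot: [-0.648, 0.762, -0.001, 0.001]
force: [0.2, -0.4, -0.0]
width: 0.821
```

```bash
python3 -c "
from h import *
rep()"
```

```text
t 24.82 tcp stand [ 25.4 -64. ] z 120.1 toolx ang rel stand -1.5716 toolz [ 0.002  0.    -1.   ] F [ 0.2 -0.4 -0. ] w 0.821 q6 -0.39
```

Emit:
carry_out:
  motion:
    - [-0.1, 0, 0.1, 0, 0, 0, 7]
    - [-0.1, 0, 0.1, 0, 0, 0, 7]
    - [-0.1, 0, 0, 0, 0, 0, 7]
    - [-0.06, 0, 0, 0, 0, 0, 7]
    - [0, 0, 0, 0, 0, 0, 7]
    - [0, 0, 0, 0, 0, 0, 7]

```text
time_s: 25.32
eef_pos: [613.8, -9.7, 116.8]
ee_rot: [-0.648, 0.762, 0.0, -0.0]
force: [0.1, -1.4, 1.3]
width: 0.82
```

```bash
python3 -c "
from h import *
rep()"
```

```text
t 25.32 tcp stand [ 24.9 -61. ] z 116.8 toolx ang rel stand -1.5723 toolz [-0. -0. -1.] F [ 0.1 -1.4  1.3] w 0.82 q6 -0.4
```

Emit:
carry_out:
  motion:
    - [-0.06, 0, 0, 0, 0, 0, 7]
    - [0, 0, 0, 0, 0, 0, 7]
    - [1, 0, 0, 0, 0, 0, 7]
    - [0, 0, -2.5, 0, 0, 0, 7]
    - [0, 0, -2.5, 0, 0, 0, 7]
    - [-1.4, 2.7, 0, 0, 0, 0, 6]
    - [-1.4, 2.7, 0, 0, 0, 0, 5]
    - [-1.4, 2.7, 0, 0, 0, 0, 4.5]
    - [-1.4, 2.7, 0, 0, 0, 0, 4.5]
    - [-1.4, 2.7, 0, 0, 0, 0, 4.5]
    - [0, 0, 0, 0, 0, 0, 4.5]

```text
time_s: 26.23
eef_pos: [486.9, 73.2, 167.0]
ee_rot: [-0.648, 0.761, 0.001, -0.0]
force: [-0.1, 0.2, 0.7]
width: 0.531
```

Emit:
carry_out:
  motion:
    - [0, 0, 0, 0, 0, -0.12083, 4.5]
    - [0, 0, 0, 0, 0, -0.12083, 4.5]
    - [0, 0, 0, 0, 0, -0.12083, 4.5]
    - [0, 0, 0, 0, 0, -0.12083, 4.5]
    - [0, 0, 0, 0, 0, -0.12083, 4.5]
    - [0, 0, 0, 0, 0, -0.12083, 4.5]
    - [0, 0, 0, 0, 0, -0.12083, 4.5]
    - [0, 0, 0, 0, 0, -0.12083, 4.5]
    - [0, 0, 0, 0, 0, -0.12083, 4.5]
    - [0, 0, 0, 0, 0, -0.12083, 4.5]
    - [0, 0, 0, 0, 0, -0.12083, 4.5]
    - [0, 0, 0, 0, 0, -0.12083, 4.5]
    - [0, 0, 0, 0, 0, -0.12083, 4.5]
    - [0, 0, 0, 0, 0, 0, 4.5]
    - [0, 0, 0, 0, 0, 0, 4.5]

```text
time_s: 27.48
eef_pos: [490.5, 71.6, 166.9]
ee_rot: [0.997, -0.083, 0.0, -0.0]
force: [0.2, 0.0, -0.2]
width: 0.527
```

```bash
cat >> h.py <<'E'
def front(s,g,C):
    S=np.dstack([C[...,0]*EX[0]+C[...,1]*EX[1]-X0,C[...,0]*EY[0]+C[...,1]*EY[1]-Y0,C[...,2]])
    v=g['depth']>0
    for nm,lo,hi in (('white',3,17),('green',23,37),('blue',43,57)):
        m=v&(S[...,2]>lo)&(S[...,2]<hi)&(abs(S[...,0]+35)<6)&(abs(S[...,1])<56)
        q=S[m]
        if len(q)>30: 
            c=q[abs(q[:,1])<40]
            f=np.polyfit(c[:,1],c[:,0],1) if len(c)>30 else None
            print(nm,len(q),'front x',np.median(c[:,0]).round(2) if len(c) else None,'slope',f,'y ext',np.percentile(q[:,1],[.5,99.5]).round(1))
    return S
E
python3 -c "
from h import *
s,g,C=look('w14.png');front(s,g,C)"
```

```text
t 27.48 tcp stand [-109.8   -0.5] z 166.9 toolx ang rel stand -0.0055 toolz [ 0.  0. -1.] F [ 0.2  0.  -0.2] w 0.527 q6 0.94
blue_box_c 0.96 n 26282 z 59.4 c [-1.9  0. ] size 100.8 67.4 rel deg -0.08 x [-35.2  29.8] y [-49.5  49.5]
white 97 front x None slope None y ext [-52.1  51.5]
green 291 front x -35.57 slope [ 6.48920805e-04 -3.54892014e+01] y ext [-55.9  55.6]
blue 221 front x -35.38 slope [ 2.05070128e-03 -3.53754130e+01] y ext [-49.1  49.2]
```

View pics/w14.png

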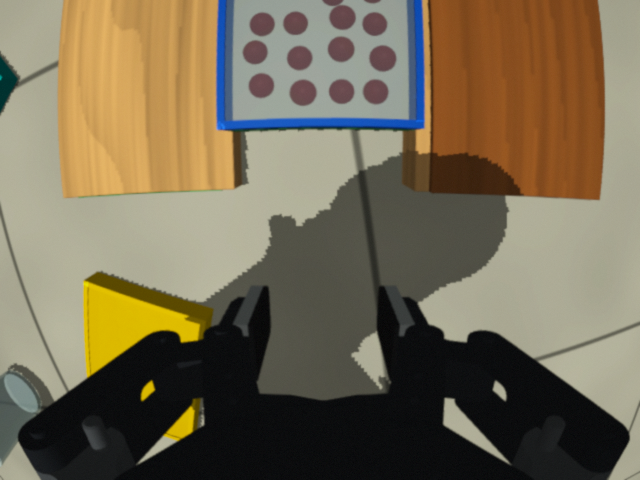

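Emit:
carry_out:
  motion:
    - [0.5, 0, 2.3, 0, 0, 0.005, 6]
    - [0.5, 0, 2.3, 0, 0, 0, 6.5]
    - [0.5, 0, 2.4, 0, 0, 0, 6.5]
    - [1, 0, 0, 0, 0, 0, 6.5]
    - [1, 0, 0, 0, 0, 0, 6.5]
    - [1, 0, 0, 0, 0, 0, 6.5]
    - [0.7, 0, 0, 0, 0, 0, 6.5]
    - [0.4, 0, 0, 0, 0, 0, 6.5]
    - [0.3, 0, 0, 0, 0, 0, 6.5]
    - [0.2, 0, 0, 0, 0, 0, 6.5]
    - [0.2, 0, 0, 0, 0, 0, 6.5]
    - [0.1, 0, 0, 0, 0, 0, 6.5]
    - [0.1, 0, 0, 0, 0, 0, 6.5]
    - [0, 0, 0, 0, 0, 0, 6.5]

```text
time_s: 28.85
eef_pos: [553.6, 61.2, 96.8]
ee_rot: [0.997, -0.083, -0.001, 0.0]
force: [-4.8, 1.8, 2.3]
width: 0.76
```

```bash
python3 -c "
from h import *
s,g,C=look('w15.png')"
```

```text
t 28.85 tcp stand [-45.8  -0.6] z 96.8 toolx ang rel stand -0.0064 toolz [-0.002 -0.    -1.   ] F [-4.8  1.8  2.3] w 0.76 q6 1.01
blue_box_c 0.88 n 102524 z 59.3 c [16.8 -0.3] size 101.5 104.8 rel deg -0.15 x [-34.2  66. ] y [-49.6  49.2]
```

View pics/w15.png

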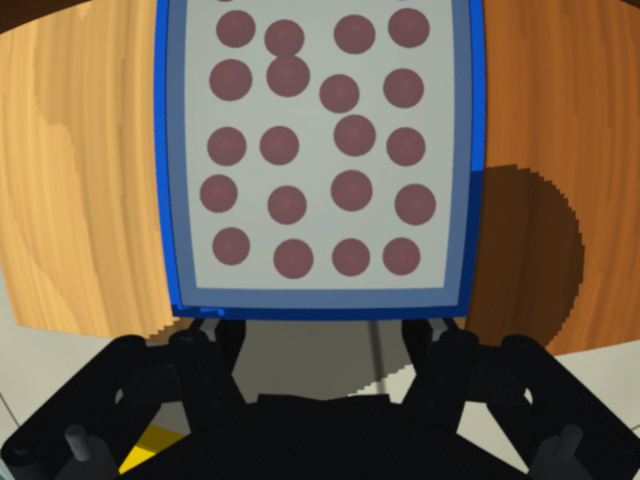

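Emit:
carry_out:
  motion:
    - [-1, 0, 0, 0, 0, 0.006, 5.5]
    - [-3, 0, 0, 0, 0, 0, 4.5]
    - [-3, 0, 0, 0, 0, 0, 4.5]
    - [-3, 0, 0, 0, 0, 0, 4.5]
    - [-2, 0, 0, 0, 0, 0, 4.5]
    - [0, 0, 0, 0, 0, 0, 4.5]
    - [0, 0, 0, 0, 0, 0, 4.5]

```text
time_s: 29.63
eef_pos: [436.3, 82.0, 97.5]
ee_rot: [0.996, -0.086, 0.001, -0.0]
force: [0.2, -0.5, -0.6]
width: 0.528
```

```bash
python3 -c "
from h import *
s,g,C=look('w16.png');S=front(s,g,C)
v=g['depth']>0
for lo in range(0,60,4):
    m=v&(S[...,2]>lo)&(S[...,2]<lo+4)&(S[...,0]>-45)&(S[...,0]<-25)&(abs(S[...,1])<45)
    if m.sum()>20: print(lo,m.sum(),np.median(S[m][:,0]).round(2))
"
```

```text
t 29.63 tcp stand [-165.     1.2] z 97.5 toolx ang rel stand -0.011 toolz [ 0.002  0.001 -1.   ] F [ 0.2 -0.5 -0.6] w 0.528 q6 0.86
white_box_c 0.93 n 1034 z 8.4 c [-34.4   0.4] size 102.5 3.4 rel deg -1.03 x [-35.4 -33.9] y [-50.3  49. ]
white 2162 front x -34.7 slope [ 4.01932357e-04 -3.46934332e+01] y ext [-52.1  51.7]
green 81 front x None slope None y ext [-55.5  55.2]
0 2923 -38.82
4 601 -34.69
8 604 -34.71
12 211 -34.73
16 42 -34.87
```

View pics/w16.png

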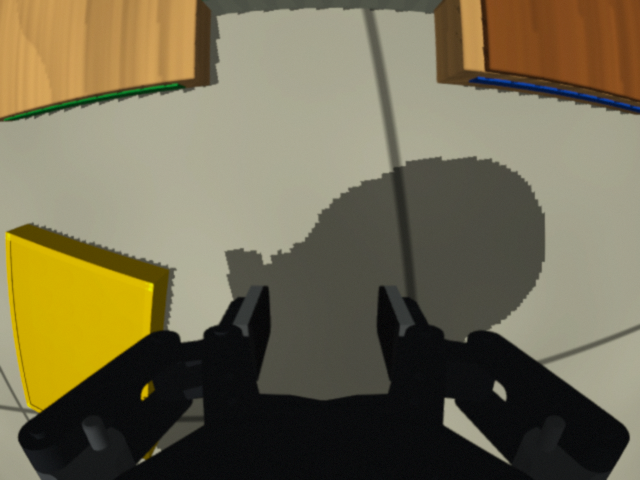

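Emit:
carry_out:
  motion:
    - [0, 0, -3, 0, 0, -0.011, 4.5]
    - [0, 0, -3, 0, 0, 0, 4.5]
    - [0, 0, -3, 0, 0, 0, 4.5]
    - [2.4, -2.2, 0, 0, 0, 0, 4.5]
    - [2.4, -2.2, 0, 0, 0, 0, 4.5]
    - [2.4, -2.2, 0, 0, 0, 0, 4.5]
    - [2.4, -2.2, 0, 0, 0, 0, 4.5]
    - [2.4, -2.2, 0, 0, 0, 0, 4.5]
    - [0, 0, 0, 0, 0, 0, 4.5]
    - [0, 0, 0, 0, 0, 0, 4.5]

```text
time_s: 30.67
eef_pos: [573.9, 171.4, 185.2]
ee_rot: [0.997, -0.081, -0.001, 0.0]
force: [0.2, -1.2, -0.4]
width: 0.53
```

```bash
python3 -c "
from h import *
s,g,C=look('w17.png')
S=np.dstack([C[...,0]*EX[0]+C[...,1]*EX[1]-X0,C[...,0]*EY[0]+C[...,1]*EY[1]-Y0,C[...,2]])
for lo in range(20,60,3):
  for a,b in ((-25,20),(30,85)):
    m=(S[...,2]>lo)&(S[...,2]<lo+3)&(abs(S[...,1]-49)<6)&(S[...,0]>a)&(S[...,0]<b)&(g['depth']>0)
    if m.sum()>20: print(lo,a,m.sum(),np.median(S[m][:,1]).round(2))
for q in ['beaker','jar','tape_core']:
    for cam in ('scene','side'):
        r=tip_of(q,get_image(cam));print(q,cam,[(round(a['p'],2),np.round(a['location'],0)) for a in r[:1]])
"
```

```text
t 30.67 tcp stand [-43.4 111.4] z 185.2 toolx ang rel stand -0.002 toolz [-0.001 -0.001 -1.   ] F [ 0.2 -1.2 -0.4] w 0.53 q6 0.86
white_box_c 0.77 n 222 z 17.7 c [36.1 49.3] size 1.2 116.5 rel deg 0.04 x [-21.6  93.7] y [48.8 49.9]
green_box_c 0.71 n 545 z 31.9 c [30.2 49.2] size 1.4 128.8 rel deg -0.1 x [-33.4  93.8] y [48.5 49.9]
blue_box_c 0.75 n 32047 z 59.4 c [30.3 -0.5] size 101.6 131.4 rel deg 0.01 x [-34.1  94.7] y [-49.7  49.7]
20 -25 410 52.66
20 30 486 52.66
23 -25 121 49.46
23 30 159 49.46
26 -25 76 49.35
26 30 101 49.14
29 -25 95 49.41
29 30 121 49.2
32 -25 91 49.41
32 30 113 49.13
35 -25 95 49.35
35 30 117 49.18
38 -25 73 49.57
38 30 72 49.26
41 -25 90 49.67
41 30 125 49.49
44 -25 122 49.71
44 30 128 49.58
47 -25 109 49.69
47 30 143 49.49
50 -25 117 49.65
50 30 147 49.52
53 -25 113 49.65
53 30 146 49.49
56 -25 246 49.29
56 30 285 49.1
59 -25 810 47.0
59 30 987 46.98
beaker scene [(0.56, array([377., 428.,   0.]))]
beaker side [(0.83, array([382., 426.,  -2.]))]
jar scene [(0.95, array([ 365., -416.,   -4.]))]
jar side [(0.68, array([ 366., -413.,    1.]))]
tape_core scene [(0.69, array([ 535., -460.,   -3.]))]
tape_core side [(0.75, array([ 533., -454.,    0.]))]
```

View pics/w17.png

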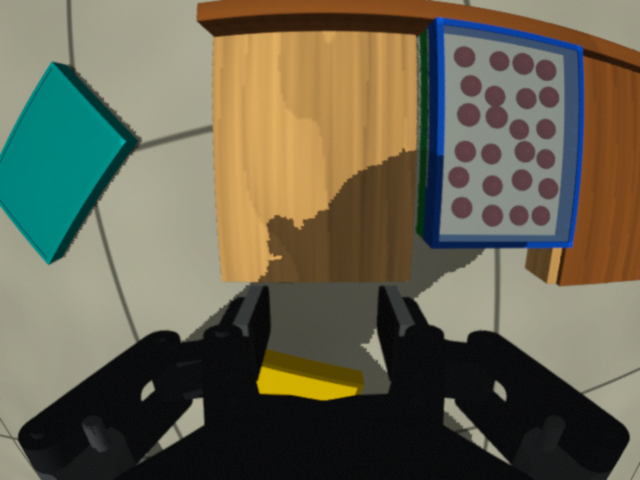

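```bash
python3 -c "
from cell import *
print(sign_off())"
```

```text
the job is handed in; nothing more can be done
None
```

The three boxes are piled in the gap, white below green below blue, pushed home against the rear fence. I handed the job in at about 31 s of the 58 s.

**What I did:**
- I pushed the white box to the fence.
- I squared the green box against the fence on the low step, then slid it across onto the white one.
- I squared the blue box the same way on the high step and slid it onto the green one. It came to rest about 1.9 mm short, so I nudged it the rest of the way.
- I finished with a light push on the front of green and blue, about 5 N.

**Last checks (wrist camera):**

| Check | White | Green | Blue |
|---|---|---|---|
| Left side of box (stand y, mm) | about 49.3 | about 49.3 | about 49.6 |
| Front face (stand x, mm; home is -35) | -34.7 | -35.6 | -35.4 |

- **Fit:** the green and blue fronts were measured just before the last front push. The sides agree within about 0.4 mm. The fronts differ by up to 0.9 mm, which is within the camera error of about 2 mm. The tops and turn angles match a flat, square pile.
- **Bystanders:** the beaker, jar and cardboard ring read where they started, within about 5 mm, roughly the detector's error.
- **Arm:** the gripper stood well clear of everything at hand-in.

**Not checked:** the pile's right-hand side was only checked on blue. I did not press the white box again at the end, because the gripper's knuckles would have met the blue box first. Its position rests on the earlier push to the fence (about 4 N) and the front view.

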